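Wedge the pouring plate level

ROBOT

A 7-joint arm with a two-finger parallel gripper is mounted at the origin on a cart in front of the work surface, level with it; the furniture and walls round the work are solid. World frame = base frame: x ahead of the robot, y to its left, z up, the work surface at z = 0. Lengths are in m, angles in rad, forces in N, time in s.
With the tool pointing down it reaches from about 0.425 to 1.025 m from the base axis. Payload 3.6 kg.
Tool frame: the origin (TCP) lies at the very end of the fingers, on their centre line; the grasp point (between the pads) lies behind it (bot.hold_point_z is the z of the grasp point in the tool frame, in m); z points along the fingers, y is the direction in which the jaws open and shut (so a half turn about z gives the same grasp; the last joint's range is limited). The gripper opens to 85 mm and grips with 20 to 120 N. Pads are 22 mm wide; open, the fingers measure 114 mm over their backs; the gripper's body (76 mm by 85 mm) begins 54 mm behind the grasp point. The pads swing forward as they close: fully open they stand 13 mm farther back than shut.
Start: joints at [-1.331, 0.591, 0.048, 1.609, -0.033, 0.943, -0.034], TCP at [0.238, 0.685, 0.231] pointing down, gripper open.
Joint ranges: [-2.69, 2.69], [-0.47, 2.24], [-1.27, 1.36], [0.19, 2.51], [-1.53, 4.68], [0.08, 2.07], [-3.09, 3.09]. Speed limits (rad/s): [2.57, 2.57, 3.14, 3.14, 3.14, 3.14, 3.14].

INTERFACE

Orientations are given as a unit quaternion [w, x, y, z].
In Python, from workcell import get_state, get_image, bot gives the robot as it stands. The module is installed in compiled form; this text tells all that it offers.
- The arm moves only by the tool drive_tool, never from a script. Its argument "deltas" is a list of rows, each a list of 7 numbers: the turn, a rotation vector about the tool's x, y, z scaled (see below), then the shift along the tool's x, y, z scaled (see below), then the opening, from 0 (shut) to 1 (fully open). A call has 1 to 8 rows; each row is the pose to reach, as a shift and turn from the pose measured when the call began, along the tool's axes at that moment; what a row does not reach only later rows make up. The controller multiplies each number of a shift by 300 mm and each number of a turn by 90 degrees. A row lasts 1/8 s, in which the tool goes at most 62.5 mm and 10.7 degrees, less where a joint would pass 70% of its speed; a pose out of reach is approached as far as the arm can. A call with a number of a shift or a turn outside -1 to 1 is refused whole. A call with a gripper value outside its range is refused whole. The fingers move at their own pace and stop on an object; "force" is the grip in N (left out, the last holds). Time passes only in rows, so rows that repeat a pose let the fingers close. It gives the time, the measured TCP pose, the force and the opening at its end, in the units of the state.
- get_state(): the state, without advancing time (a new reading comes with each control period).
- get_image(name): name is "side" or "top"; returns a dict with "img" (480x640x3 uint8, red, green, blue), "K" (3x3 intrinsics, pixels), "cam_to_world" (4x4, takes a point from camera to world coordinates). Camera axes: x right, y down, z forward; pixel columns grow to the right and rows downward; lengths in m; the calibration is good to about 2 mm. A picture is of the moment at which its call begins. There is no depth.
- bot.close_job(): hands the job in, once; it reports no verdict.
The state is a dict: "time_s": time; "qpos": joint angles; "qvel": joint speeds; "tau": joint torques, N m; "position": TCP position; "orientation": TCP orientation; "ft_force": force on the tool from outside, world axes, zero at the start; "moment": the same for the moment, N m; "opening": opening from 0.0 (shut) to 1.0 (fully open).
Only numpy, scipy, OpenCV 4.12 (cv2) and the standard library are available. Lean on these libraries where they do the work, as an engineer would, in place of code of your own. Each camera call takes 0.05 s, during which the arm holds its last target. There are 200 camera calls.

TASK

The grey dish-pouring plate stands low at its blunt corner. Take the yellow wedge by its grip and, with the wedge flat on the worktop, push it thin end first straight under the middle of that corner until the red ball of the level on the plate lies centred between the two black rings, then let go. Push gently, do not raise the corner past level, do not touch or shove the plate itself, and leave the petri dish, the bottle and the tube beside it alone.

Things in the scene. Friction and masses are not known exactly. Their poses are not given: they have to be found in the camera images.
- levelling_plate: Grey plate, loose, about 1 kg, 10 mm thick, 220 mm long (x -30 to 190), 150 mm wide at the rear, 72 to 84 at the low blunt corner. Origin on the worktop midway between its two rear feet (y +-60); x runs along its middle line to the blunt corner, z up from the plate. Underside at z 34, top 44, level on it up to 75 mm. It starts tilted 0.06 rad, corner down; raised, it turns about the rear feet.
- plate_nose (a point): Middle of the lower edge of the plate's blunt corner (plate x 190, y 0, z 34 mm), about 22 mm above the worktop at the start. Two stubby feet, 12 mm thick, stand under the plate at x 165, y +-34 mm: the wedge goes in between them, along the plate's x axis.
- pad_screw (a point): Point on the plate's top (plate x 182, y 0, z 44 mm) over the steel rest pad, a crosswise round bar 10 mm thick and 42 mm long under the corner, which the wedge lifts. The pad's height was set by hand and is not known: at the start its lowest point is 3 to 15 mm above the worktop, so how far the wedge must go in differs each time. Pushing takes some 3 to 10 N.
- level_middle (a point): Middle of the level's clear tube (88 mm long, along the plate's x axis), 20 mm above the plate's top at plate x 98, y 0. Two black rings stand 19 mm apart on the tube round the middle.
- level_ball (a joint): Red ball, 15 mm across, in the level's tube: its distance from the middle in m, positive towards the blunt corner. It goes to the low side, 0.45 m per rad of tilt (about +0.027 at the start), and takes about 1 s to settle. At level (0) it lies between the black rings with 2 mm to spare on either side.
- wedge: Yellow wedge, 176 mm long, 26 wide, 0.15 kg, loose, flat on the worktop. Origin on its underside below the middle of the grip; x points to the thin end (toe), z up. Grip: ribbed block 36 mm long (x -18 to 18), 26 wide, 42 high, to be taken across its width from above. The top slopes 1 in 5 from x 18 (30 mm high) to the toe at x 158 (2 mm high). It stays where it is left under load.
- wedge_toe (a point): Middle of the wedge's toe on its underside (wedge x 158 mm).
- dish_stack: Loose petri dish, 60 mm across, 15 mm high, on the worktop. Origin under its centre. Bystander.
- red_cap_bottle: Small bottle with red cap, 45 mm across, 90 mm high. Origin under its centre. Bystander.
- tube_blue_cap: Conical tube with blue cap lying on the worktop, 34 x 114 x 34 mm. Origin under its centre. Bystander.

How it is judged:
On the way, in this order (a step that is already met when the one before it is completed fails the run):
1. the wedge's toe is under the blunt corner while the corner is still low (x of wedge_toe in the frame of plate_nose below -0.004 m and y of wedge_toe in the frame of plate_nose between -0.022 and 0.022 m and height (world z) of wedge_toe below 0.006 m and value of joint level_ball above 0.009 m), for 0.1 s.
2. the wedge has raised the corner until the ball is centred (value of joint level_ball between -0.003 and 0.003 m and contact force between wedge and levelling_plate above 0.5 N), for 0.2 s.
At the end, for the whole second after the job is handed in: The wedge lies flat on the worktop, released and at rest, and carries the blunt corner of the plate; the ball lies within 2.2 mm of the middle of the level (value of joint level_ball between -0.0022 and 0.0022 m and contact force between wedge and levelling_plate above 0.5 N and angle between wedge's own z axis and vertical below 0.03 rad and height (world z) of wedge below 0.003 m and linear speed of each of wedge, levelling_plate below 0.01 m/s); the robot touches nothing.
It fails at once if the corner was raised past level (ball more than 9 mm beyond the middle) (value of joint level_ball below -0.009 m).
It fails at once if the wedge was rammed or jammed against the plate (over 15 N) (contact force between wedge and levelling_plate above 15 N).
It fails at once if the plate was shoved (rear feet moved over 12 mm) (distance of levelling_plate from where it was at the start of the episode above 0.012 m).
It fails at once if the robot touched the plate (contact force between any of the fingers, the arm and levelling_plate above 1 N).
It fails at once if a bystander was disturbed (distance of any of dish_stack, red_cap_bottle, tube_blue_cap from where it was at the start of the episode above 0.01 m).
It also fails if it takes over 54 s, if anything falls off the work surface, if the arm or the gripper's body presses on something with over 40 N, if the wrist force passes 120 N, or if a joint passes its speed limit or range.

## Working session

There is one attempt and no reset: what is moved stays moved. The work goes in short steps, Python scripts to look and compute and a tool call to move; the robot and the scene stay as the last step left them, time stands still between calls to the robot, and variables do not carry over. Pictures are saved under pics/ and viewed, about 8 in all and at most 12, crops included, and the job is handed in when it is done.

Besides the shell and the picture viewer there is one more tool, called as name(argument=value, ...) on one line, values as JSON. drive_tool: Moves the arm, as the interface text tells. Shifts and turns lie within -1 to 1; 1 stands for 300 mm of shift or 90 degrees of turn. Its arguments: {"type":"object","properties":{"deltas":{"type":"array"},"force":{"type":"number"}},"required":["deltas"]}

```bash
mkdir -p pics; cat > h.py <<'E'
import numpy as np, cv2
from workcell import get_state, get_image, bot
def ray(d,uv,z):
    T=d["cam_to_world"];r=T[:3,:3]@np.linalg.inv(d["K"])@np.array([uv[0],uv[1],1.]);o=T[:3,3]
    return o+r*(z-o[2])/r[2]
def proj(d,p):
    T=np.linalg.inv(d["cam_to_world"]);q=d["K"]@(T[:3,:3]@np.asarray(p)+T[:3,3]);return q[:2]/q[2]
def mask(im,lo,hi): return cv2.inRange(cv2.cvtColor(im,cv2.COLOR_RGB2HSV),lo,hi)
def save(n,im): cv2.imwrite(f"pics/{n}.png",cv2.cvtColor(im,cv2.COLOR_RGB2BGR))
E
python3 - <<'E'
from h import *
for n in("top","side"):
    d=get_image(n);save(n+"0",d["img"]);np.savez(n+"0.npz",**d)
    print(n,d["cam_to_world"].round(3).tolist(),d["K"].round(1).tolist())
s=get_state();print({k:np.round(s[k],3) for k in("time_s","position","orientation","ft_force","opening")},bot.hold_point_z)
E
```

```text
top [[-0.027, -0.988, 0.15, 0.426], [-1.0, 0.026, -0.005, 0.033], [0.001, -0.15, -0.989, 1.001], [0.0, 0.0, 0.0, 1.0]] [[481.1, 0.0, 323.1], [0.0, 481.1, 244.1], [0.0, 0.0, 1.0]]
side [[0.984, -0.12, 0.128, 0.405], [-0.175, -0.664, 0.727, -0.898], [-0.002, -0.738, -0.675, 0.954], [0.0, 0.0, 0.0, 1.0]] [[575.8, 0.0, 319.1], [0.0, 575.8, 230.6], [0.0, 0.0, 1.0]]
{'time_s': np.float64(0.1), 'position': array([0.237, 0.684, 0.23 ]), 'orientation': array([-0.   ,  0.166,  0.986, -0.001]), 'ft_force': array([ 0.14 , -0.101, -0.78 ]), 'opening': np.float64(0.997)} -0.0187
```

View pics/top0.png

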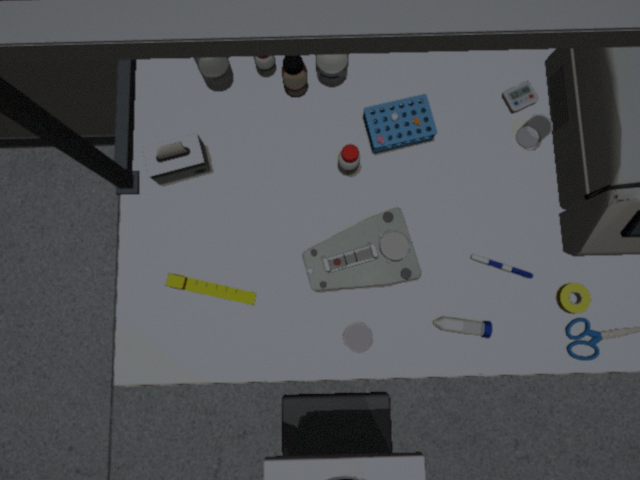

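View pics/side0.png

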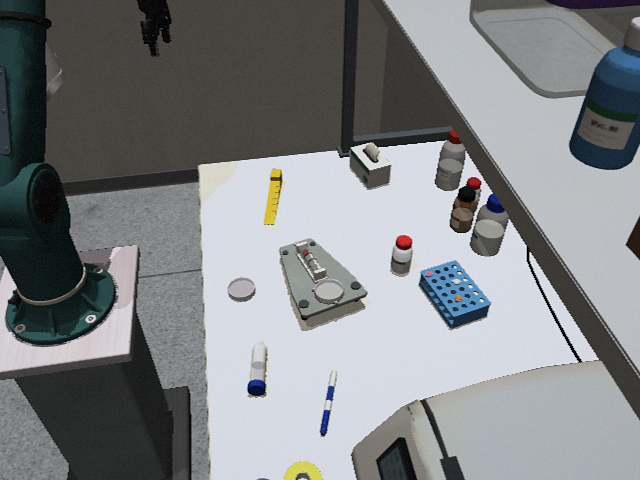

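The top view shows the plate's blunt corner at about (306,270) and its rear edge at about (405,245). The wedge's grip is at (176,282) and its toe at (256,298). The dish is at (358,337), the bottle at (349,157) and the tube at (462,327). The side view agrees with this layout.

```bash
cat > m.py <<'E'
from h import *
def wedge(d):
    m=mask(d["img"],(22,120,60),(35,255,255));m[:,300:]=0
    c=max(cv2.findContours(m,0,cv2.CHAIN_APPROX_NONE)[0],key=cv2.contourArea)
    return c,m
E
python3 - <<'E'
from m import *
d=dict(np.load("top0.npz"));im=d["img"]
c,m=wedge(d);r=cv2.minAreaRect(c);print("wedge",r,cv2.boxPoints(r).round(1).tolist())
e=c[:,0].astype(float);
b=cv2.boxPoints(r);bs=b[np.argsort(b[:,0])]
print("toe pix",bs[2:].mean(0),"toe world",ray(d,bs[2:].mean(0),0.002),"grip end top",ray(d,bs[:2].mean(0),.042))
print("colors",[im[y,x].tolist() for x,y in((330,285),(315,262),(385,275),(300,300),(280,230),(430,270),(320,240))])
big=cv2.resize(im[195:310,160:440],None,fx=2.8,fy=2.8,interpolation=cv2.INTER_CUBIC);save("crop0",cv2.convertScaleAbs(big,alpha=1.5))
E
```

```text
wedge ((210.55880737304688, 288.7353210449219), (89.48380279541016, 12.47350025177002), 12.52880859375) [[165.5, 285.1000061035156], [168.1999969482422, 272.8999938964844], [255.60000610351562, 292.3999938964844], [252.89999389648438, 304.5]]
toe pix [254.23528 298.4412 ] toe world [0.46717371 0.17364784 0.002     ] grip end top [0.50867239 0.34186529 0.042     ]
colors [[95, 101, 98], [97, 102, 100], [95, 100, 97], [115, 118, 124], [114, 117, 123], [114, 117, 124], [115, 118, 117]]
```

View pics/crop0.png

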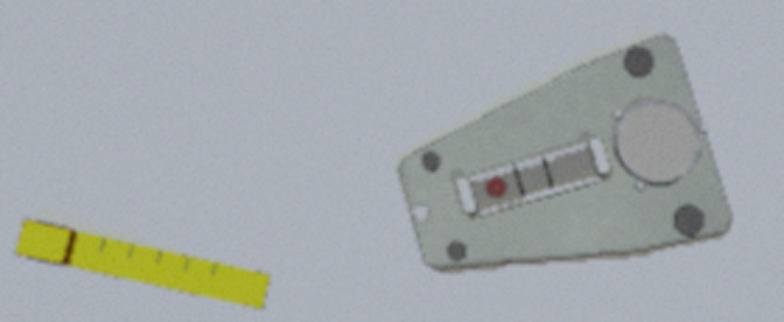

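The crop shows the four dark screws over the feet, the light pad screw at (421,213), the red ball at (496,187), and the rings at about (519,178) and (547,172). I'll take the plate's axis from the screws, which also check it against the given sizes.

```bash
cat >> m.py <<'E'
def plate(d):
    roi=d["img"][195:310,295:440].astype(int)
    m=(roi.max(2)<66).astype(np.uint8)
    n,l,s,cc=cv2.connectedComponentsWithStats(m)
    return [(cc[i]+[295,195],int(s[i,4])) for i in range(1,n) if s[i,4]>8]
E
python3 - <<'E'
from m import *
d=dict(np.load("top0.npz"))
for c,a in plate(d): print(c.round(1),a)
P=lambda x,y,z:ray(d,(x/2.8+160-.3,y/2.8+195-.3),z)
f=[P(431,161,.035),P(457,250,.035)];r=[P(638,62,.045),P(689,220,.045)]
F=(f[0]+f[1])/2;R=(r[0]+r[1])/2
u=(F-R)[:2];L=np.linalg.norm(u);u/=L;v=np.array([-u[1],u[0]])
print("F",F,"R",R,"L",L,"front w",np.linalg.norm(f[0]-f[1]),"rear w",np.linalg.norm(r[0]-r[1]),"yaw",np.degrees(np.arctan2(u[1],u[0])))
for p in (P(421,213,.034),P(533,175,.06),P(656,141,.045)): q=(p-R)[:2];print("local",q@u,q@v,p)
w=(f[1]-f[0])[:2];w2=(r[1]-r[0])[:2];print("cross yaw",[np.degrees(np.arctan2(a[1],a[0])) for a in(w,w2)])
E
```

```text
[387.5 216.6] 81
[313.3 252.3] 23
[355.4 256.7] 15
[345.2 260.1] 14
[405.6 273.4] 85
[322.7 284.1] 27
F [0.52332411 0.0397319  0.035     ] R [ 0.56488622 -0.1188676   0.045     ] L 0.16395490276566096 front w 0.06699828136386313 rear w 0.11956880112519908 yaw 104.68455545011592
local 0.181340216925011 0.0006476160339909067 [0.51829052 0.05638517 0.034     ]
local 0.0983256763129764 -0.0005488690816125913 [ 0.54049187 -0.02361449  0.06      ]
local 0.005165612509324034 -0.0009733654536427468 [ 0.56451832 -0.11362397  0.045     ]
cross yaw [np.float64(-165.23594777506756), np.float64(-165.03241011839611)]
```

All points agree with the given sizes: feet widths 67 and 120 mm, pad screw at 181 mm, level at 98 mm, and a wedge length of 173 mm. The plate's axis is at yaw 104.8°. The first move goes towards the wedge.

drive_tool(deltas=[[0, 0, 0.94, -0.67, -0.43, 0.33, 1], [0, 0, 0.94, -0.67, -0.43, 0.33, 1], [0, 0, 0.94, -0.67, -0.43, 0.33, 1], [0, 0, 0.94, -0.67, -0.43, 0.33, 1], [0, 0, 0.94, -0.67, -0.43, 0.33, 1], [0, 0, 0.94, -0.67, -0.43, 0.33, 1], [0, 0, 0.94, -0.67, -0.43, 0.33, 1], [0, 0, 0.94, -0.67, -0.43, 0.33, 1]])

```text
time_s: 1.1
position: [0.3846, 0.4961, 0.1311]
orientation: [0.001, 0.788, 0.615, -0.001]
ft_force: [0.5, 0.1, 0.5]
opening: 1.0
```

```bash
cat >> m.py <<'E'
from scipy.spatial.transform import Rotation as Ro
R0=np.array([.5649,-.1189]);U=np.array([np.cos(np.radians(104.8)),np.sin(np.radians(104.8))]);V=np.array([-U[1],U[0]])
def step(p,yaw=None):
    "units to TCP p, pointing straight down, tool y at world yaw (deg)"
    s=get_state();q=s["orientation"];A=Ro.from_quat([q[1],q[2],q[3],q[0]]);M=A.as_matrix()
    y=M[:2,1] if yaw is None else np.array([np.cos(np.radians(yaw)),np.sin(np.radians(yaw))])
    y=np.array([*(y/np.linalg.norm(y)),0]);z=np.array([0,0,-1.]);B=Ro.from_matrix(np.c_[np.cross(y,z),y,z])
    g=(np.array(s["position"])[:2]-R0)
    print("t",round(s["time_s"],2),"pos",np.round(s["position"],4),"yaw",np.degrees(np.arctan2(M[1,1],M[0,1])).round(2),"local",(g@U).round(4),(g@V).round(4),"ft",np.round(s["ft_force"],2),"open",round(float(s["opening"]),3))
    print("turn",((A.inv()*B).as_rotvec()/(np.pi/2)).round(4),"shift",(M.T@(np.array(p)-s["position"])/.3).round(4))
E
python3 -c "
from m import *
step([.5044,.3244,.08],-13.9)"
```

```text
t 1.1 pos [0.3846 0.4961 0.1311] yaw -14.04 local 0.6407 0.0172 ft [0.52 0.14 0.5 ] open 1.0
turn [-0.0003  0.0018 -0.0015] shift [-0.4578  0.5264  0.1714]
```

drive_tool(deltas=[[0, 0, 0, -0.458, 0.526, 0.17, 1], [0, 0, 0, -0.458, 0.526, 0.17, 1], [0, 0, 0, -0.458, 0.526, 0.17, 1], [0, 0, 0, -0.458, 0.526, 0.17, 1], [0, 0, 0, -0.458, 0.526, 0.17, 1], [0, 0, 0, -0.458, 0.526, 0.17, 1]])

```text
time_s: 1.85
position: [0.5034, 0.3258, 0.0802]
orientation: [0.0, 0.788, 0.616, -0.001]
ft_force: [0.1, -0.0, -0.1]
opening: 1.002
```

```bash
python3 -c "
from m import *
d=get_image('side');e=get_image('top')
a=cv2.resize(d['img'][110:260,200:350],(400,400));b=cv2.resize(e['img'][220:340,140:260],(400,400));save('app',np.hstack([a,b]))
step([.5044,.3244,.01],-13.9)"
```

```text
t 1.95 pos [0.5031 0.3267 0.0804] yaw -13.85 local 0.4466 -0.0541 ft [-0.33  0.55  0.33] open 1.003
turn [-0.0009  0.0012  0.0006] shift [-0.0059  0.0064  0.2348]
```

View pics/app.png

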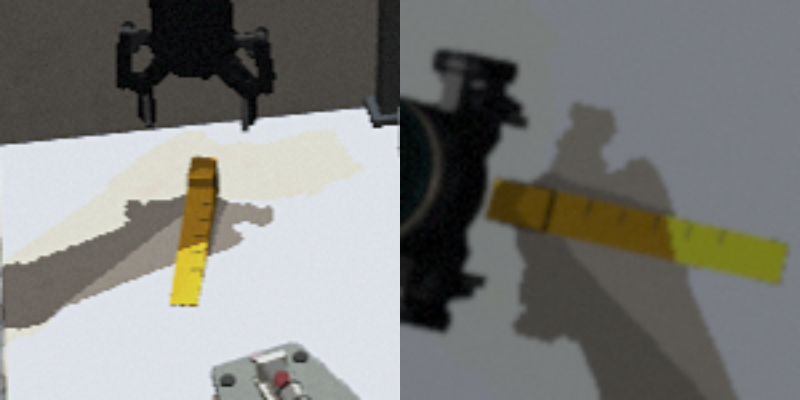

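The side crop shows the jaws standing across the wedge and centred on it. In the top crop the wedge is unmoved and the jaws lie towards its grip end. Going down and closing gently.

drive_tool(deltas=[[0, 0, 0, -0.006, 0.006, 0.12, 1], [0, 0, 0, -0.006, 0.006, 0.233, 1], [0, 0, 0, -0.006, 0.006, 0.233, 1], [0, 0, 0, -0.006, 0.006, 0.233, 0.2], [0, 0, 0, -0.006, 0.006, 0.233, 0.2], [0, 0, 0, -0.006, 0.006, 0.233, 0.1], [0, 0, 0, -0.006, 0.006, 0.233, 0], [0, 0, 0, -0.006, 0.006, 0.233, 0]], force=40)

```text
time_s: 2.95
position: [0.5049, 0.3249, 0.0116]
orientation: [-0.0, 0.787, 0.617, -0.0]
ft_force: [-1.7, -1.2, 6.6]
opening: 0.301
```

drive_tool(deltas=[[0, 0, 0, 0, 0, 0, 0], [0, 0, 0, 0, 0, 0, 0], [0, 0, 0, 0, 0, 0, 0]])

```text
time_s: 3.32
position: [0.5048, 0.3248, 0.0116]
orientation: [-0.0, 0.787, 0.617, -0.0]
ft_force: [-0.5, -0.7, 0.7]
opening: 0.297
```

```bash
python3 -c "
from m import *
d=get_image('side');e=get_image('top')
a=cv2.resize(d['img'][110:260,200:350],(400,400));b=cv2.resize(e['img'][220:340,140:260],(400,400));save('grip',np.hstack([a,b]))
p=R0+.375*U
step([*p,.014],14.8)"
```

```text
t 3.42 pos [0.5048 0.3248 0.0117] yaw -13.85 local 0.4444 -0.0553 ft [0.67 1.33 2.61] open 0.302
turn [-5.000e-04  2.000e-04 -3.184e-01] shift [-0.2913 -0.0508 -0.0076]
```

View pics/grip.png

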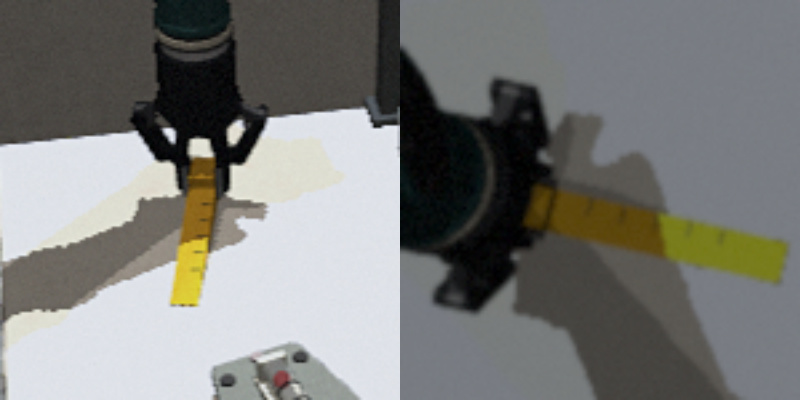

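The wedge is held: the opening of 0.30 is about 26 mm, and its pose is unchanged. Next I lift it 6 mm, turn it in line with the plate, and set it down 27 mm short of the corner.

drive_tool(deltas=[[0, 0, 0, 0, 0, -0.02, 0], [0, 0, -0.1, -0.09, -0.016, -0.02, 0], [0, 0, -0.2, -0.18, -0.032, -0.02, 0], [0, 0, -0.318, -0.291, -0.05, -0.02, 0], [0, 0, -0.318, -0.291, -0.05, -0.02, 0], [0, 0, -0.318, -0.291, -0.05, -0.02, 0], [0, 0, -0.318, -0.291, -0.05, -0.008, 0], [0, 0, -0.318, -0.291, -0.05, 0, 0]])

```text
time_s: 4.42
position: [0.4697, 0.2449, 0.0115]
orientation: [-0.0, 0.61, 0.792, -0.0]
ft_force: [-3.2, -1.0, 30.9]
opening: 0.294
```

```bash
cat >> m.py <<'E'
def look(name):
    d=get_image('side');e=get_image('top')
    a=cv2.resize(d['img'][150:330,230:380],(500,600));b=cv2.resize(e['img'][220:300,240:340],(300,240));save(name,np.hstack([a,np.vstack([b,np.zeros((360,300,3),np.uint8)])]))
    return d,e
def toe(e):
    c,m=wedge(e);p=c[:,0].astype(float);r=p[p[:,0]>p[:,0].max()-1.5]
    # toe-side strip: midline of columns near the toe
    xs=np.unique(p[:,0])[-25:-5];mid=np.array([[x,(np.where(m[:,int(x)])[0]).mean()] for x in xs])
    L=[]
    for t in mid[[0,len(mid)//2,-1]]:
        q=ray(e,t,.006)[:2]-R0;L.append((round(q@U,4),round(q@V,4)))
    q=ray(e,r.mean(0),.002)[:2]-R0
    print("wedge midline local",L,"tip",(q@U).round(4),(q@V).round(4))
E
python3 -c "
from m import *
d,e=look('line');toe(e)
step([*(R0+.345*U),.0117],14.8)"
```

```text
wedge midline local [(np.float64(0.2703), np.float64(-0.0)), (np.float64(0.2488), np.float64(-0.0002)), (np.float64(0.2296), np.float64(0.0001))] tip 0.2215 0.0051
t 4.53 pos [0.4697 0.2447 0.0116] yaw 14.82 local 0.3758 -0.0008 ft [-0.79  0.58 -0.55] open 0.299
turn [-0.0001 -0.0002  0.0002] shift [-0.1028 -0.0029 -0.0003]
```

View pics/line.png

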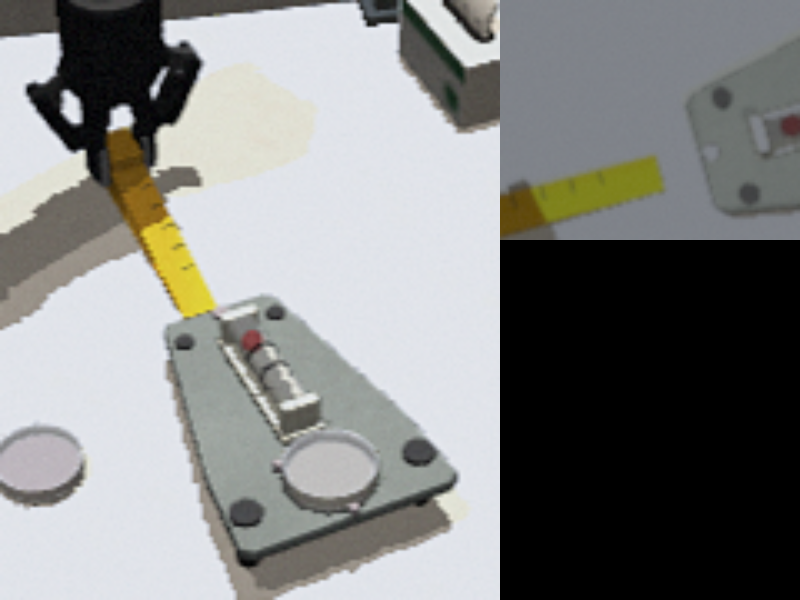

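The wedge lies in line with the plate: its midline is within 0.2 mm of the axis, its tip at local 0.218 to 0.22, and the ball is at the low end. The side crop shows the toe just in front of the corner's middle. I push in 40 mm, then start the ball readings.

drive_tool(deltas=[[0, 0, 0, -0.017, 0, 0, 0], [0, 0, 0, -0.034, 0, 0, 0], [0, 0, 0, -0.051, 0, 0, 0], [0, 0, 0, -0.068, 0, 0, 0], [0, 0, 0, -0.085, 0, 0, 0], [0, 0, 0, -0.102, 0, 0, 0], [0, 0, 0, -0.117, 0, 0, 0], [0, 0, 0, -0.133, 0, 0, 0]])

```text
time_s: 5.52
position: [0.48, 0.2059, 0.0116]
orientation: [-0.0, 0.61, 0.792, 0.0]
ft_force: [-0.7, 1.0, 0.2]
opening: 0.296
```

```bash
cat >> m.py <<'E'
from scipy.ndimage import map_coordinates
def ball(d,name=""):
    t=np.arange(.05,.150,.00025);w=np.linspace(-.003,.003,7)   # strip along the tube
    P=np.array([[ [*(R0+a*U+b*V),.061] for b in w] for a in t]).reshape(-1,3)
    uv=np.array([proj(d,p) for p in P])
    c=np.array([map_coordinates(d["img"][...,k].astype(float),[uv[:,1],uv[:,0]],order=1).reshape(len(t),-1).mean(1) for k in range(3)])
    red=np.clip(c[0]-c[1:].mean(0)-12,0,None);dark=c.max(0)
    x=(t*red).sum()/red.sum()
    base=cv2.GaussianBlur(dark.reshape(-1,1),(1,161),0).ravel()
    from scipy.signal import find_peaks
    k,pr=find_peaks(base-dark,prominence=12);k=k[(t[k]>.08)&(t[k]<.12)]
    return round(x*1000,1),(t[k]*1000).round(1).tolist()
def check():
    for n in("top","side"):
        d=get_image(n);print(n,"ball, rings (mm)",ball(d))
    step(get_state()["position"],14.8)
E
python3 -c "
from m import *
for n in('top0','line'):
    if n=='top0': print('start',ball(dict(np.load('top0.npz'))),ball(dict(np.load('side0.npz'))))
check();d=get_image('top');toe(d)"
```

```text
start (np.float64(125.9), [88.0, 109.5]) (np.float64(125.3), [96.8, 117.3])
top ball, rings (mm) (np.float64(125.9), [88.0, 109.3])
side ball, rings (mm) (np.float64(125.3), [96.8, 117.3])
t 5.62 pos [0.4802 0.205  0.0116] yaw 14.75 local 0.3348 -0.0008 ft [ 0.27 -1.01  1.53] open 0.296
turn [-0.0001  0.0003 -0.0006] shift [0. 0. 0.]
wedge midline local [(np.float64(0.2573), np.float64(-0.0005)), (np.float64(0.2358), np.float64(-0.0007)), (np.float64(0.2168), np.float64(0.0006))] tip 0.2064 0.0
```

The toe is about 10 mm in and the ball is still at +27 mm in the top view (rings' middle 98.7). I push on slowly until it lifts.

drive_tool(deltas=[[0, 0, 0, -0.01, 0, 0, 0], [0, 0, 0, -0.02, 0, 0, 0], [0, 0, 0, -0.03, 0, 0, 0], [0, 0, 0, -0.04, 0, 0, 0], [0, 0, 0, -0.05, 0, 0, 0], [0, 0, 0, -0.06, 0, 0, 0], [0, 0, 0, -0.07, 0, 0, 0], [0, 0, 0, -0.08, 0, 0, 0]])

```text
time_s: 6.68
position: [0.4863, 0.1817, 0.0116]
orientation: [0.0, 0.61, 0.792, -0.0]
ft_force: [0.5, 0.6, -0.1]
opening: 0.294
```

drive_tool(deltas=[[0, 0, 0, 0, 0, 0, 0], [0, 0, 0, 0, 0, 0, 0], [0, 0, 0, 0, 0, 0, 0], [0, 0, 0, 0, 0, 0, 0]])

```text
time_s: 7.18
position: [0.4863, 0.1816, 0.0116]
orientation: [0.0, 0.611, 0.792, -0.0]
ft_force: [0.4, -1.2, 1.3]
opening: 0.298
```

```bash
python3 -c "
from m import *
check()"
```

```text
top ball, rings (mm) (np.float64(125.9), [88.0, 109.3])
side ball, rings (mm) (np.float64(125.3), [96.8, 117.3])
t 7.28 pos [0.4862 0.1816 0.0116] yaw 14.76 local 0.3107 -0.0007 ft [ 0.96 -1.03 -0.24] open 0.291
turn [-0.0002  0.0003 -0.0005] shift [0. 0. 0.]
```

drive_tool(deltas=[[0, 0, 0, -0.008, 0, 0, 0], [0, 0, 0, -0.016, 0, 0, 0], [0, 0, 0, -0.024, 0, 0, 0], [0, 0, 0, -0.032, 0, 0, 0], [0, 0, 0, -0.04, 0, 0, 0], [0, 0, 0, -0.048, 0, 0, 0], [0, 0, 0, -0.056, 0, 0, 0], [0, 0, 0, -0.064, 0, 0, 0]])

```text
time_s: 8.28
position: [0.4909, 0.1641, 0.0116]
orientation: [-0.0, 0.61, 0.792, 0.0]
ft_force: [-1.6, 4.1, 0.6]
opening: 0.297
```

drive_tool(deltas=[[0, 0, 0, 0, 0, 0, 0], [0, 0, 0, 0, 0, 0, 0], [0, 0, 0, 0, 0, 0, 0], [0, 0, 0, 0, 0, 0, 0], [0, 0, 0, 0, 0, 0, 0], [0, 0, 0, 0, 0, 0, 0]])

```text
time_s: 9.02
position: [0.491, 0.1638, 0.0116]
orientation: [-0.0, 0.61, 0.792, -0.0]
ft_force: [-0.0, -0.3, 0.2]
opening: 0.301
```

```bash
python3 -c "
from m import *
check()"
```

```text
top ball, rings (mm) (np.float64(123.7), [87.8, 108.5])
side ball, rings (mm) (np.float64(123.1), [96.8, 117.3])
t 9.12 pos [0.491  0.1637 0.0116] yaw 14.81 local 0.2921 -0.0007 ft [ 0.41  0.63 -0.22] open 0.302
turn [-0.0003 -0.0002  0.0001] shift [0. 0. 0.]
```

The lift has begun: the ball is down about 2 mm. About 50 mm remain at 0.5 mm of ball travel per mm of push, so I push 30 mm and check.

drive_tool(deltas=[[0, 0, 0, -0.006, 0, 0, 0], [0, 0, 0, -0.0125, 0, 0, 0], [0, 0, 0, -0.0188, 0, 0, 0], [0, 0, 0, -0.025, 0, 0, 0], [0, 0, 0, -0.031, 0, 0, 0], [0, 0, 0, -0.0375, 0, 0, 0], [0, 0, 0, -0.044, 0, 0, 0], [0, 0, 0, -0.05, 0, 0, 0]])

```text
time_s: 10.12
position: [0.4948, 0.1491, 0.0116]
orientation: [-0.0, 0.61, 0.792, -0.0]
ft_force: [-0.5, 3.2, 0.5]
opening: 0.295
```

drive_tool(deltas=[[0, 0, 0, -0.006, 0, 0, 0], [0, 0, 0, -0.0125, 0, 0, 0], [0, 0, 0, -0.0188, 0, 0, 0], [0, 0, 0, -0.025, 0, 0, 0], [0, 0, 0, -0.031, 0, 0, 0], [0, 0, 0, -0.0375, 0, 0, 0], [0, 0, 0, -0.044, 0, 0, 0], [0, 0, 0, -0.05, 0, 0, 0]])

```text
time_s: 11.12
position: [0.4987, 0.1345, 0.0116]
orientation: [-0.0, 0.61, 0.792, -0.0]
ft_force: [-1.4, 3.7, 1.4]
opening: 0.293
```

drive_tool(deltas=[[0, 0, 0, 0, 0, 0, 0], [0, 0, 0, 0, 0, 0, 0], [0, 0, 0, 0, 0, 0, 0], [0, 0, 0, 0, 0, 0, 0], [0, 0, 0, 0, 0, 0, 0], [0, 0, 0, 0, 0, 0, 0], [0, 0, 0, 0, 0, 0, 0], [0, 0, 0, 0, 0, 0, 0]])

```text
time_s: 12.12
position: [0.4988, 0.1341, 0.0116]
orientation: [-0.0, 0.61, 0.792, -0.0]
ft_force: [0.8, 0.5, 1.2]
opening: 0.298
```

```bash
python3 -c "
from m import *
check()
d,e=look('mid')
save('mid',np.hstack([cv2.resize(d['img'][230:290,280:350],(420,360),interpolation=cv2.INTER_CUBIC),cv2.resize(e['img'][230:290,305:385],(380,285),interpolation=cv2.INTER_CUBIC)[:,:, :].copy() if 0 else cv2.resize(e['img'][230:290,310:380],(420,360),interpolation=cv2.INTER_CUBIC)])[:, 20:820])
e=dict(np.load('top0.npz'));im=get_image('top')['img'][195:310,295:440].astype(int)
print([ (c.round(1).tolist(),a) for c,a in plate(dict(img=get_image('top')['img']))])"
```

```text
top ball, rings (mm) (np.float64(106.7), [85.0, 106.3])
side ball, rings (mm) (np.float64(108.2), [97.5, 117.8])
t 12.22 pos [0.4988 0.1341 0.0116] yaw 14.78 local 0.2615 -0.0007 ft [0.08 0.47 0.48] open 0.296
turn [-0.0002  0.0001 -0.0002] shift [0. 0. 0.]
[]
```

View pics/mid.png

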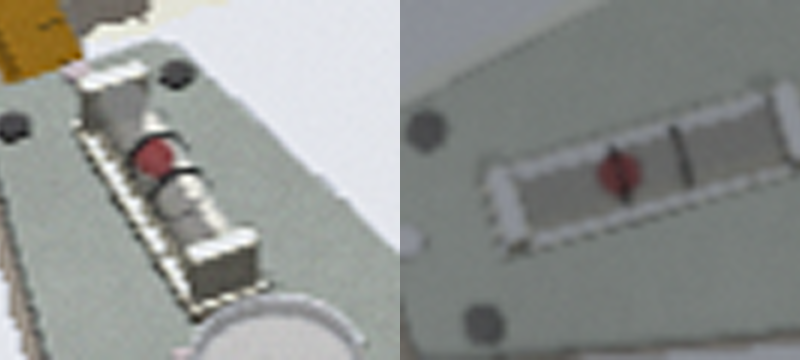

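The side crop shows the ball at about (153,157), inside the arc of the nose-side ring at (158,142). In the top crop it lies on the nose-side ring at (620,173). The top view is nearly vertical, so I trust its +11 mm. About 22 mm of push remain, so 14 mm first.

drive_tool(deltas=[[0, 0, 0, -0.006, 0, 0, 0], [0, 0, 0, -0.012, 0, 0, 0], [0, 0, 0, -0.018, 0, 0, 0], [0, 0, 0, -0.024, 0, 0, 0], [0, 0, 0, -0.03, 0, 0, 0], [0, 0, 0, -0.036, 0, 0, 0], [0, 0, 0, -0.042, 0, 0, 0], [0, 0, 0, -0.047, 0, 0, 0]])

```text
time_s: 13.42
position: [0.5024, 0.1203, 0.0116]
orientation: [-0.0, 0.61, 0.792, -0.0]
ft_force: [-0.9, 4.6, 0.6]
opening: 0.298
```

drive_tool(deltas=[[0, 0, 0, 0, 0, 0, 0], [0, 0, 0, 0, 0, 0, 0], [0, 0, 0, 0, 0, 0, 0], [0, 0, 0, 0, 0, 0, 0], [0, 0, 0, 0, 0, 0, 0], [0, 0, 0, 0, 0, 0, 0], [0, 0, 0, 0, 0, 0, 0], [0, 0, 0, 0, 0, 0, 0]])

```text
time_s: 14.42
position: [0.5025, 0.12, 0.0116]
orientation: [0.0, 0.61, 0.792, -0.0]
ft_force: [-0.1, 1.9, 0.0]
opening: 0.295
```

```bash
python3 -c "
from m import *
check()"
```

```text
top ball, rings (mm) (np.float64(98.2), [83.8, 104.8])
side ball, rings (mm) (np.float64(103.6), [96.3, 118.3])
t 14.53 pos [0.5025 0.12   0.0116] yaw 14.76 local 0.2469 -0.0007 ft [-0.43  1.11  0.18] open 0.297
turn [-0.0002  0.0003 -0.0005] shift [0. 0. 0.]
```

The ball is at +3.9 mm, moving 0.49 mm per mm. A vertical view offset puts the true value about 0.8 mm lower at most, so I push 6.5 mm more.

drive_tool(deltas=[[0, 0, 0, -0.004, 0, 0, 0], [0, 0, 0, -0.008, 0, 0, 0], [0, 0, 0, -0.012, 0, 0, 0], [0, 0, 0, -0.016, 0, 0, 0], [0, 0, 0, -0.019, 0, 0, 0], [0, 0, 0, -0.022, 0, 0, 0], [0, 0, 0, -0.022, 0, 0, 0], [0, 0, 0, -0.022, 0, 0, 0]])

```text
time_s: 15.52
position: [0.5042, 0.1134, 0.0116]
orientation: [0.0, 0.611, 0.792, -0.0]
ft_force: [-1.4, 3.5, 2.1]
opening: 0.297
```

drive_tool(deltas=[[0, 0, 0, 0, 0, 0, 0], [0, 0, 0, 0, 0, 0, 0], [0, 0, 0, 0, 0, 0, 0], [0, 0, 0, 0, 0, 0, 0], [0, 0, 0, 0, 0, 0, 0], [0, 0, 0, 0, 0, 0, 0], [0, 0, 0, 0, 0, 0, 0], [0, 0, 0, 0, 0, 0, 0]])

```text
time_s: 16.52
position: [0.5042, 0.1134, 0.0116]
orientation: [0.0, 0.611, 0.792, -0.0]
ft_force: [-0.8, 2.8, 0.4]
opening: 0.295
```

```bash
cat >> m.py <<'E'
def view(n):
    d=get_image('side');e=get_image('top')
    save(n,np.hstack([cv2.resize(d['img'][220:290,270:350],(400,350),interpolation=cv2.INTER_CUBIC),cv2.resize(e['img'][230:290,310:380],(400,350),interpolation=cv2.INTER_CUBIC)]))
E
python3 -c "
from m import *
check();view('cent')"
```

```text
top ball, rings (mm) (np.float64(94.8), [83.3, 104.3])
side ball, rings (mm) (np.float64(99.6), [96.0, 118.3])
t 16.62 pos [0.5042 0.1134 0.0116] yaw 14.74 local 0.2401 -0.0007 ft [-1.24  3.89  1.34] open 0.301
turn [-0.0002  0.0004 -0.0006] shift [0. 0. 0.]
```

View pics/cent.png

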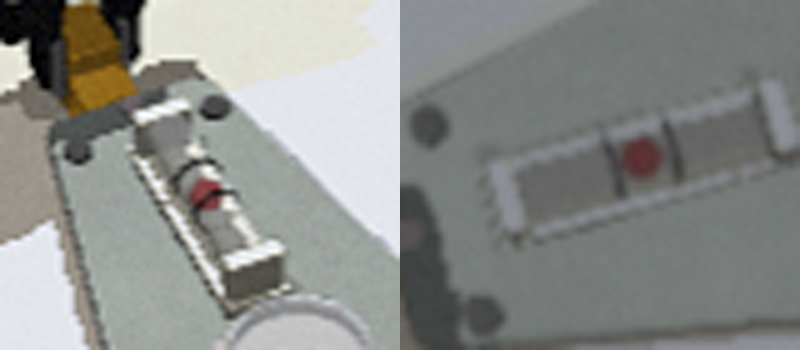

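The ball is centred between the rings in the top crop (at (641,158), rings at about 613 and 672), measured +1.0 mm. With the viewing offset removed, top and side agree on about +0.3 to +0.6 mm. I let go, then go straight up.

drive_tool(deltas=[[0, 0, 0, 0, 0, 0, 0.4], [0, 0, 0, 0, 0, 0, 0.55], [0, 0, 0, 0, 0, 0, 0.7], [0, 0, 0, 0, 0, 0, 0.7], [0, 0, 0, 0, 0, 0, 0.7], [0, 0, 0, 0, 0, 0, 0.7]])

```text
time_s: 17.48
position: [0.5042, 0.1134, 0.0116]
orientation: [0.0, 0.611, 0.792, -0.0]
ft_force: [0.0, 0.8, 0.3]
opening: 0.7
```

drive_tool(deltas=[[0, 0, 0, 0, 0, -0.06, 0.7], [0, 0, 0, 0, 0, -0.15, 0.7], [0, 0, 0, 0, 0, -0.3, 0.7], [0, 0, 0, 0, 0, -0.4, 0.7], [0, 0, 0, 0, 0, -0.4, 0.7], [0, 0, 0, 0, 0, -0.4, 0.7], [0, 0, 0, 0, 0, -0.4, 0.7], [0, 0, 0, 0, 0, -0.4, 0.7]])

```text
time_s: 18.48
position: [0.5036, 0.1133, 0.1307]
orientation: [-0.0, 0.611, 0.792, -0.001]
ft_force: [-0.2, 0.9, -0.1]
opening: 0.704
```

```bash
python3 -c "
from m import *
check();view('rel')"
```

```text
top ball, rings (mm) (np.float64(94.8), [83.3, 104.3])
side ball, rings (mm) (np.float64(99.6), [96.0, 118.3])
t 18.57 pos [0.5038 0.1133 0.1309] yaw 14.74 local 0.2401 -0.0003 ft [-0.43 -0.14  0.18] open 0.701
turn [-0.0011  0.0005 -0.0006] shift [0. 0. 0.]
```

View pics/rel.png

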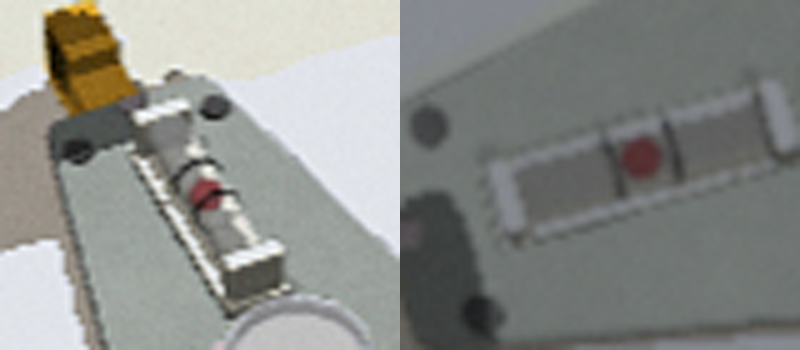

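After release nothing has shifted: the ball and rings read the same and the gripper is clear. Handing in.

```bash
python3 -c "
from h import *
print(bot.close_job())"
```

```text
the job is handed in; nothing more can be done
None
```

I gripped the wedge and set it down in line with the plate's axis, with its midline within about 1 mm. I then pushed it straight in about 136 mm in small steps, with the ball starting to move after roughly 80 mm. After that I let go, raised the gripper 12 cm clear and handed in at about 18.6 s. No verdict is reported.

**Last checks, after release:**
- **Ball:** the top view puts it +1.0 mm from the middle of the rings. Correcting for the viewing angle gives about +0.3 to +0.6 mm, inside the 2.2 mm limit. The readings did not change when I let go.
- **Forces:** the wrist force along the push stayed under about 5 N. There was a brief 31 N vertical peak when I set the wedge down, well away from the plate.
- **Not measured:** I saw nothing touch the plate or the bystanders, but I did not measure them again at the end. I also did not measure the wedge's flatness. The gripper stayed level at the height where it had picked the wedge up.

**Disagreement:** the raw side-view ring positions differed from the top view by 8 to 9 mm. That fits the rings being seen on top of the tube at a slant; with that allowed for, the two views agree to within about half a millimetre.

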